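Lock the castle nut of the powder-dividing disc

ROBOT

A 6-joint arm with a two-finger parallel gripper is mounted at the origin on the work surface. World frame = base frame: x ahead of the robot, y to its left, z up, the work surface at z = 0. Lengths are in m, angles in rad, forces in N, time in s.
With the tool pointing down it reaches from about 0.35 to 0.775 m from the base axis. Payload 7.3 kg.
Tool frame: the origin (TCP) lies at the very end of the fingers, on their centre line; the grasp point (between the pads) lies 19 mm behind it; z points along the fingers, y is the line along which they close (so a half turn about z gives the same grasp; the last joint's range is limited). The gripper opens to 92 mm and grips with 3 to 60 N. Pads are 19 mm wide; open, the fingers measure 130 mm over their backs; the gripper's body (75 mm by 190 mm) begins 47 mm behind the grasp point.
Start: joints at [-1.467, 0.342, 1.524, -0, 1.275, -0.146], TCP at [0.13, -0.509, 0.201] pointing down, gripper open.
Joint ranges: [-2.53, 2.53], [-0.77, 2.02], [0.04, 2.7], [-1, 4.14], [0.28, 2.66], [-3.11, 3.11]. Speed limits (rad/s): [2.57, 2.57, 3.14, 3.14, 3.14, 3.14].

INTERFACE

Orientations are given as [roll, pitch, yaw] about the fixed x, y, z axes, in that order (R = Rz(yaw) Ry(pitch) Rx(roll)).
In Python, from cell import observe, read_camera, get_calibration, hand_in, search_frame gives the robot as it stands.
- The arm moves only by the tool step_arm, never from a script. Its argument "commands" is a list of rows, each an object with "translation": the shift along the tool's x, y, z in mm, a list of three; "roll": the turn about the tool's z in rad. In form: [{"translation": [x, y, z], "roll": roll}, ...]. A call has 1 to 20 rows; each row shifts and turns the commanded pose from where the row before left it, along the tool's axes as they then stand; what a row does not reach is not made up. A row lasts 1/12 s, in which the tool goes at most 41.7 mm and 7.16 degrees, less where a joint would pass 70% of its speed; a pose out of reach is approached as far as the arm can. A call is refused whole if a number of a shift passes 41.7 or a number of a turn 0.125, either way. A call with a gripper value outside its range is refused whole. "fingers" is the opening, from 0 (shut) to 1 (fully open), set as the call begins (left out, the last holds). The fingers move at their own pace and stop on an object; "grip_force" is the grip in N (left out, the last holds). Time passes only in rows, so rows that do not move let the fingers close. It gives the time, the measured TCP pose, the force, the opening and the grip force at its end, in the units of the state.
- observe(): the state, without advancing time (a new reading comes with each control period).
- read_camera(name): name is "side" or "top" or "wrist"; returns the picture (420x560x3 uint8, red, green, blue); there is no depth.
- get_calibration(name): a dict with "camera_matrix" (3x3 intrinsics, pixels), "world_from_camera" (4x4, takes a point from camera to world coordinates). Camera axes: x right, y up, looking along -z (the intrinsics and any distortion apply to the point x, -y, -z); pixel columns grow to the right and rows downward; lengths in m; the calibration is good to about 2 mm. A picture is of the moment at which its call begins: read the wrist's pose just before it. get_calibration takes no time and is no camera call; for the wrist camera it gives the pose at the moment of the call.
- hand_in(): hands the job in; it is judged then, once.
Trained networks look in the newest picture that a camera, given by its name, has taken for a name from the list of things; names that differ only in an ending like _2 or _b are one class to them, and where a whole thing is asked for, a point or a joint stands for the part that bears it (a point fixed in the world has none). Each returns a list of dicts, best first, with "confidence" (0 to 1); they miss things now and then, are a little off and sometimes report something else, mostly with a low value. They report only what shows in the picture. A call takes as long as a camera call.
- search_frame(camera, name): "at" ([x, y, z] in m, in world coordinates, good to about 4 mm: the middle of the surface that is visible of it).
The state is a dict: "time": time; "qpos": joint angles; "qvel": joint speeds; "joint_efforts": joint torques, N m; "tool_pos": TCP position; "tool_rot": TCP orientation; "contact_force": force on the tool from outside, world axes, zero at the start; "torque": the same for the moment, N m; "opening": finger opening in m; "grip_force": force on a finger pad.
Only numpy, scipy, OpenCV 4.12 (cv2) and the standard library are available. Lean on these libraries where they do the work, as an engineer would, in place of code of your own. Each camera call takes 0.05 s, during which the arm holds its last target. There are 200 camera calls.

TASK

The disc of the powder-dividing machine is back on its spindle, but its castle nut is still loose: turn the nut clockwise until you feel it bite on the washer, then tighten it on only as far as the next slot that lines up with the spindle's cross hole, without slackening it again. Then take the lock pin from the parts tray and push it gently through slot and cross hole until its shoulder is home against the nut. Do not disturb the white jar and the amber bottle that stand close by.

Things in the scene. Friction and masses are not known exactly. Their poses are not given: they have to be found in the camera images.
- machine: powder-dividing machine, a fixed blue box 230 x 230 x 77 mm under a 200 mm disc (rims up to 99 mm above the bench); in its middle a hub 62 mm wide, 118 mm high, with washer, castle nut and upright 25 mm spindle, end at 161 mm. Origin: centre of the underside, on the spindle's axis; z up. At the +x side, from 80 mm off the axis outwards, a feed trough up to 149 mm high
- cross_hole (a point): centre of the spindle's cross hole, on the spindle's axis 148 mm above the bench, 13 mm below the spindle's end. The hole is 8 mm wide and high and runs right through along this point's y axis (open at both ends, either may be used); a dark line cut across the spindle's end face lies over it
- nut: grey steel castle nut on the spindle. Origin on the axis at its underside, some 121 mm above the bench; z up; x points along one of its slots. It turns freely till, somewhere 10 to 110 degrees clockwise from the start, it bites on the washer (51 mm); then the torque rises within 4 degrees (rubber seat) to 0.6 N m and stays so (half that while standing still). Let go, it springs back those 4 degrees and stays.
- nut_crown (a point): centre of the nut's top, 32 mm above its underside. Below it a hexagon 41 mm across flats, 22 mm tall, then a crown of six teeth 10 mm tall. Six slots, 60 degrees apart, 8 mm wide, 10 mm deep, run out through the middles of the six flats; one lies along this point's x axis
- nut_underside (a point): the nut's underside on the spindle's axis, some 121 mm above the bench; over the free run it comes down on the washer by 3 mm a turn, a millimetre or so
- washer_face (a point): the top of the washer on the spindle's axis, some 121 mm above the bench; tightened, the nut presses it down into its rubber seat by 3 mm a turn, half a millimetre at most
- lock_pin: loose steel lock pin lying level in the parts tray, 65 g. Round shank 6 mm thick with a round nose, 48 mm long from nose to shoulder; x points along it to the nose, z up as it lies. Origin: on the shank's axis 20.5 mm ahead of the shoulder's face, 27.5 mm behind the nose; it lies at the centre of the cross hole when the shoulder is home against a flat of the nut
- pin_grip (a point): centre of the lock pin's block grip, on the shank's axis 36.5 mm behind the pin's origin: 24 mm long (x), 12 mm wide (y), 24 mm tall (z). Between it and the shank is the shoulder, a disc 16 mm across and 4 mm thick
- tray: fixed shallow dark plastic parts tray, 180 x 200 mm, rim 14 mm high, floor 3 mm thick, holding the lock pin, a loose washer and a plain nut. Origin: centre of the underside
- jar: white screw-cap jar standing close by, 52 mm across, 80 mm tall; origin: centre of its underside. To be left alone
- amber: amber bottle standing close by, 60 mm across, 125 mm tall; origin: centre of its underside. To be left alone

How it is judged:
By the outcome, as a careful person would: the job done as asked, in the order asked, and still so for the second after the job is handed in, with the robot touching nothing.
It also fails if it takes over 72 s, if anything falls off the work surface, if the arm or the gripper's body presses on something with over 40 N, if the wrist force passes 120 N, or if a joint passes its speed limit or range.

## Working session

There is one attempt and no reset: what is moved stays moved. The work goes in short steps, Python scripts to look and compute and a tool call to move; the robot and the scene stay as the last step left them, time stands still between calls to the robot, and variables do not carry over. Pictures are saved under pics/ and viewed, at most 10 in all, crops included, and the job is handed in when it is done.

Besides the shell and the picture viewer there is one more tool, called after "Emit:" as name(argument=value, ...) on one line, values as JSON. step_arm: Moves the arm, as the interface text tells. Its arguments: {"type":"object","properties":{"commands":{"type":"array"},"fingers":{"type":"number"},"grip_force":{"type":"number"}},"required":["commands"]}

```bash
mkdir -p pics; cat > h.py <<'E'
import numpy as np, cv2
from cell import *
def save(cam,name,crop=None,scale=1):
    im=read_camera(cam)[:,:,::-1].copy()
    if crop: x0,y0,x1,y1=crop; im=im[y0:y1,x0:x1]
    if scale!=1: im=cv2.resize(im,None,fx=scale,fy=scale,interpolation=cv2.INTER_CUBIC)
    cv2.imwrite('pics/'+name,im)
def px(cam,P,cal=None):
    c=cal or get_calibration(cam); T=np.linalg.inv(np.array(c['world_from_camera'])); K=np.array(c['camera_matrix'])
    p=T[:3,:3]@np.array(P)+T[:3,3]; q=K@np.array([p[0],-p[1],-p[2]]); return q[:2]/q[2]
def ray(cam,uv,z,cal=None):
    c=cal or get_calibration(cam); T=np.array(c['world_from_camera']); K=np.array(c['camera_matrix'])
    d=np.linalg.inv(K)@np.array([uv[0],uv[1],1]); d=T[:3,:3]@np.array([d[0],-d[1],-d[2]]); o=T[:3,3]
    return o+d*(z-o[2])/d[2]
E
python3 - <<'E'
from h import *
a=read_camera('top');b=read_camera('side')
cv2.imwrite('pics/a.png',a[:,:,::-1]);cv2.imwrite('pics/b.png',b[:,:,::-1])
for c in ['top','side']:
    k=get_calibration(c); print(k.keys()); print(np.round(k['camera_matrix'],1),np.round(k['world_from_camera'],3))
    for n in ['machine','cross_hole','nut_crown','lock_pin','pin_grip','tray','jar','amber']:
        r=search_frame(c,n); print(c,n,[(np.round(x['at'],3).tolist(),round(x['confidence'],2)) for x in r[:2]])
s=observe();print(s)
E
```

```text
dict_keys(['camera_matrix', 'world_from_camera'])
[[534.2   0.  284.8]
 [  0.  534.2 211.4]
 [  0.    0.    1. ]] [[ 0.026  0.988 -0.153  0.379]
 [-1.     0.025 -0.01  -0.047]
 [-0.006  0.153  0.988  1.363]
 [ 0.     0.     0.     1.   ]]
top machine [([0.568, -0.173, 0.09], 0.97)]
top cross_hole [([0.563, -0.174, 0.088], 0.85)]
top nut_crown [([0.555, -0.164, 0.144], 0.77)]
top lock_pin []
top pin_grip []
top tray [([0.457, 0.283, 0.001], 0.84)]
top jar [([0.663, 0.243, 0.082], 0.7)]
top amber [([0.529, -0.401, 0.087], 0.75), ([0.549, -0.165, 0.146], 0.43)]
dict_keys(['camera_matrix', 'world_from_camera'])
[[512.3   0.  286.7]
 [  0.  512.3 211.1]
 [  0.    0.    1. ]] [[-0.992  0.08  -0.096  0.47 ]
 [-0.125 -0.632  0.765  0.948]
 [ 0.001  0.771  0.637  0.955]
 [ 0.     0.     0.     1.   ]]
side machine [([0.576, -0.13, 0.091], 0.77)]
side cross_hole [([0.574, -0.134, 0.093], 0.64)]
side nut_crown [([0.556, -0.15, 0.14], 0.6)]
side lock_pin [([0.428, 0.311, 0.018], 0.54)]
side pin_grip [([0.427, 0.317, 0.018], 0.47), ([0.562, -0.149, 0.138], 0.35)]
side tray [([0.458, 0.287, 0.002], 0.89)]
side jar [([0.668, 0.263, 0.056], 0.67)]
side amber [([0.538, -0.393, 0.068], 0.93)]
{'time': 0.9, 'qpos': array([-1.46701542e+00,  3.41985413e-01,  1.52410283e+00, -2.25172112e-06,
        1.27542821e+00, -1.46009596e-01]), 'qvel': array([ 0.00043893, -0.00045249, -0.00073038, -0.00045731, -0.00095647,
        0.00091872]), 'joint_efforts': array([-1.03250706e-03, -4.31123221e+01, -2.44477987e+01,  7.15415762e-02,
        4.84369684e-02, -3.60755291e-05]), 'tool_pos': array([ 0.12979757, -0.50871271,  0.20114709]), 'tool_rot': array([3.14151758e+00, 1.32177893e-05, 2.49791155e-01]), 'contact_force': array([-0.20551518, -0.60479263, -0.88151134]), 'torque': array([0.04006215, 0.03003138, 0.00905467]), 'grip_force': 0.0, 'opening': 0.0918497464419775}
```

View pics/a.png

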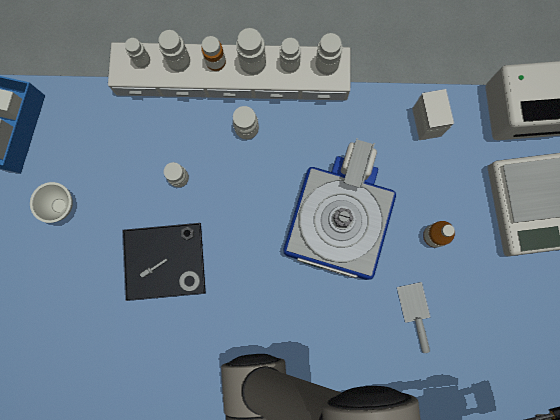

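View pics/b.png

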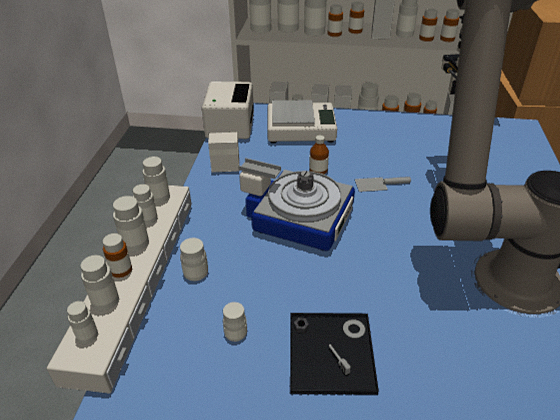

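The top and side views show the machine at about (340,218) in the top picture, with the trough towards (358,160). The tray pin is at (155,267), the amber bottle at (438,233), and the jar at (175,174). Next I'll check the wrist camera's offset from the tool.

```bash
python3 - <<'E'
from h import *
from scipy.spatial.transform import Rotation as R
s=observe();k=get_calibration('wrist');T=np.array(k['world_from_camera']);Rt=R.from_euler('xyz',s['tool_rot']).as_matrix()
print(np.round(k['camera_matrix'],1));print(np.round(Rt.T@(T[:3,3]-s['tool_pos']),3),np.round(Rt.T@T[:3,:3],3))
E
```

```text
[[376.2   0.  277.7]
 [  0.  376.2 207.5]
 [  0.    0.    1. ]]
[ 0.084  0.    -0.183] [[-0.001  0.951  0.31 ]
 [ 1.     0.     0.001]
 [ 0.     0.31  -0.951]]
```

Emit:
step_arm(commands=[{"translation": [25,-12,-10],"roll": 0},{"translation": [36,-16,-10],"roll": 0},{"translation": [36,-16,-10],"roll": 0},{"translation": [36,-16,-10],"roll": 0},{"translation": [36,-16,-10],"roll": 0},{"translation": [36,-16,-10],"roll": 0},{"translation": [36,-16,-10],"roll": 0},{"translation": [36,-16,0],"roll": 0},{"translation": [36,-16,0],"roll": 0},{"translation": [36,-16,0],"roll": 0},{"translation": [36,-16,0],"roll": 0},{"translation": [25,-11,0],"roll": 0},{"translation": [0,0,0],"roll": 0},{"translation": [0,0,0],"roll": 0}], fingers=1, grip_force=40)

```text
time: 2.07
tool_pos: [0.4825, -0.229, 0.2708]
tool_rot: [-3.141, 0.001, 0.253]
contact_force: [-0.3, 0.3, -0.1]
opening: 0.0916
grip_force: 0.0
```

```bash
python3 - <<'E'
from h import *
im=read_camera('wrist');cv2.imwrite('pics/c.png',cv2.resize(im[:,:,::-1],(800,600),interpolation=cv2.INTER_CUBIC))
print(px('wrist',[.555,-.162,.15]))
for n in ['cross_hole','nut_crown','machine']:
    print(n,[(np.round(x['at'],3).tolist(),round(x['confidence'],2)) for x in search_frame('wrist',n)[:2]])
E
```

```text
[215.49353758  79.46842776]
cross_hole [([0.549, -0.176, 0.094], 0.81)]
nut_crown [([0.56, -0.172, 0.157], 0.97)]
machine [([0.552, -0.185, 0.087], 0.97)]
```

View pics/c.png

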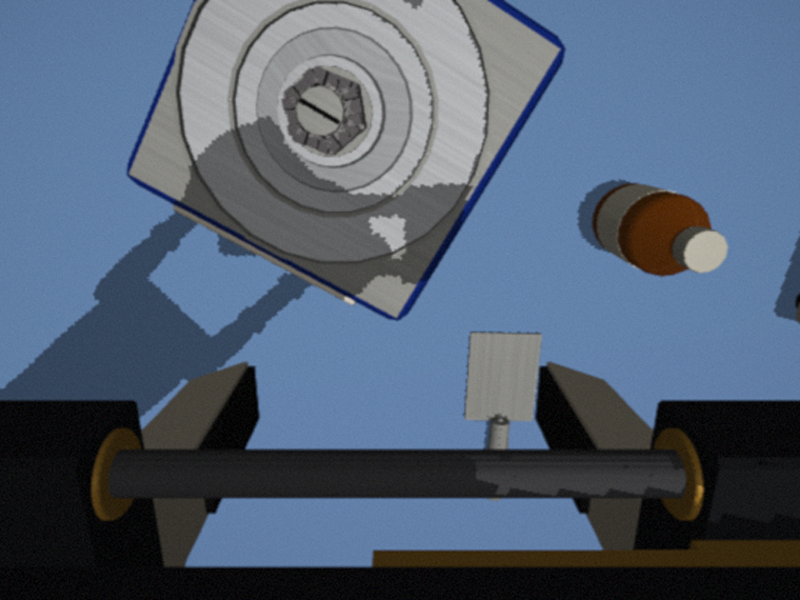

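The wrist picture shows the nut at about (325,110) and the slot line from (299,97) to (340,124), in 800-px coordinates. The amber bottle is well off at (660,240). I'll compute the pose and get an enlarged crop of the same view.

```bash
python3 - <<'E'
from h import *
k=get_calibration('wrist');f=.7
c=ray('wrist',(319*f,110.5*f),.161,k);a=ray('wrist',(299*f,97*f),.161,k);b=ray('wrist',(340*f,124*f),.161,k)
print(c,np.linalg.norm(b-a),'line deg',np.degrees(np.arctan2(*(b-a)[[1,0]])))
# machine corners at z .077
for p in [(128,176),(400,317),(562,48)]: print(ray('wrist',(p[0]*f,p[1]*f),.077,k))
im=cv2.imread('pics/c.png')[50:170,255:395];cv2.imwrite('pics/d.png',cv2.resize(im,None,fx=4,fy=4,interpolation=cv2.INTER_CUBIC))
E
```

```text
[ 0.55769471 -0.17024831  0.161     ] 0.02444430844231516 line deg -108.43528062888869
[ 0.4822972  -0.03979268  0.077     ]
[ 0.42800677 -0.24696779  0.077     ]
[ 0.6318077  -0.30238473  0.077     ]
```

View pics/d.png

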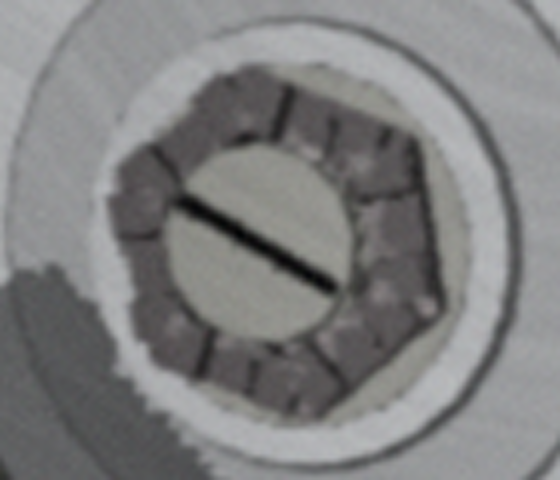

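Emit:
step_arm(commands=[{"translation": [29,-13,16],"roll": 0},{"translation": [29,-13,16],"roll": 0},{"translation": [29,-12,16],"roll": 0},{"translation": [0,0,0],"roll": -0.117},{"translation": [0,0,0],"roll": -0.117},{"translation": [0,0,0],"roll": -0.117},{"translation": [0,0,0],"roll": -0.117},{"translation": [0,0,0],"roll": -0.117},{"translation": [0,0,0],"roll": -0.117},{"translation": [0,0,0],"roll": -0.117},{"translation": [0,0,0],"roll": -0.117},{"translation": [0,0,0],"roll": -0.117},{"translation": [0,0,0],"roll": -0.117},{"translation": [0,0,0],"roll": 0},{"translation": [0,0,0],"roll": 0}])

```text
time: 3.52
tool_pos: [0.5563, -0.1727, 0.2233]
tool_rot: [3.141, 0.0, 1.415]
contact_force: [0.1, 0.0, 0.1]
opening: 0.0918
grip_force: 0.0
```

```bash
cat > fit.py <<'E'
from h import *
from scipy.optimize import minimize
def line(cam,c,im,k,z=.161):
    # dark line on spindle end: darkest direction
    g=cv2.cvtColor(im,cv2.COLOR_RGB2GRAY).astype(np.float32); best=None
    def cost(p):
        P=[[p[0]+t*np.cos(p[2]),p[1]+t*np.sin(p[2]),z] for t in np.linspace(-.011,.011,45)]
        uv=np.array([px(cam,q,k) for q in P],np.float32); return cv2.remap(g,uv[None,:,0],uv[None,:,1],cv2.INTER_LINEAR).mean()
    r=[minimize(cost,[c[0],c[1],a],method='Nelder-Mead',options=dict(initial_simplex=[[c[0],c[1],a],[c[0]+.003,c[1],a],[c[0],c[1]+.003,a],[c[0],c[1],a+.1]])) for a in np.radians([-115,-110,-105,-100,-95])]
    r=min(r,key=lambda q:q.fun); return r.x,r.fun
def overlay(cam,im,k,c,th,ln,name,zt=.153,hw=45):
    u0=px(cam,[c[0],c[1],zt],k); x0,y0=np.round(u0-hw).astype(int); S=8
    I=cv2.resize(im[y0:y0+2*hw,x0:x0+2*hw,::-1],None,fx=S,fy=S,interpolation=cv2.INTER_CUBIC)
    def d(a,b,col):
        A=[tuple(np.int32((px(cam,q,k)-[x0-.5,y0-.5])*S)) for q in (a,b)]; cv2.line(I,tuple(map(int,A[0])),tuple(map(int,A[1])),col,1)
    for i in range(6):
        a=th+i*np.pi/3; e=np.array([np.cos(a),np.sin(a)]);n=np.array([-e[1],e[0]]);C=np.array(c[:2])
        for s in (-1,1):
            d([*(C+e*.0125+s*n*.004),zt],[*(C+e*.0205+s*n*.004),zt],(0,255,0))
            d([*(C+e*.0205+s*n*.004),zt],[*(C+e*.0205+s*n*.01184),zt],(0,255,255))
    if ln is not None:
        e=np.array([np.cos(ln),np.sin(ln)]);C=np.array(c[:2]); d([*(C-e*.0125),.161],[*(C+e*.0125),.161],(0,0,255))
    cv2.imwrite('pics/'+name,I)
E
python3 - <<'E'
from fit import *
s=observe();k=get_calibration('wrist');im=read_camera('wrist');np.save('e.npy',im)
print(s['tool_pos'],s['tool_rot'],s['qpos'])
x,f=line('wrist',[.5577,-.1702],im,k);print(x,np.degrees(x[2]),f)
# circle center: gray threshold? overlay with guess
overlay('wrist',im,k,[.5577,-.1702],np.radians(-8.5),x[2],'e.png')
E
```

```text
[ 0.55627556 -0.17270088  0.22331139] [3.14136239e+00 2.33971692e-04 1.41465997e+00] [-4.32473218e-01  4.33628322e-01  1.32141315e+00 -1.65072934e-04
  1.38626581e+00 -2.76306625e-01]
[ 0.55874579 -0.16805463 -1.84807663] -105.88699107184232 7.799262046813965
```

View pics/e.png

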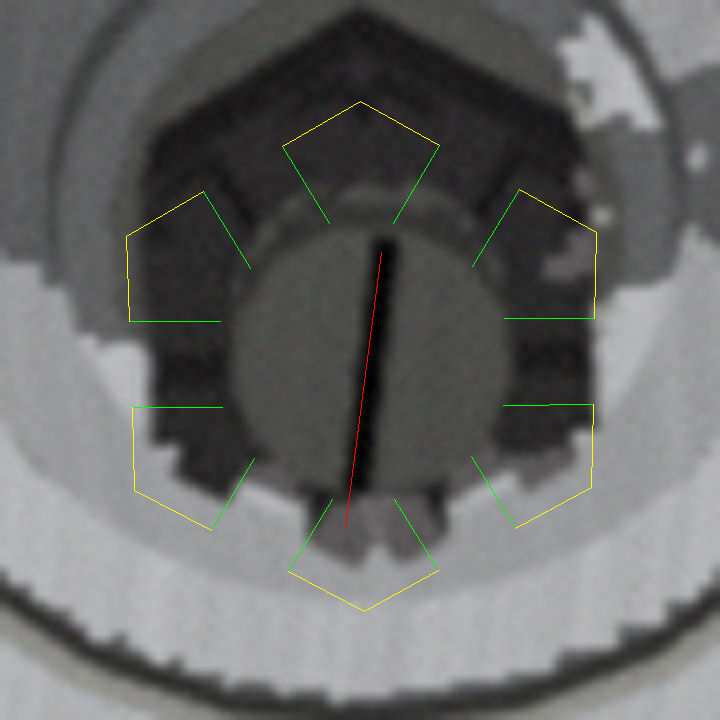

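The crop shows the slot pattern in about the right orientation (slots near -8.5° mod 60). The spindle end is centred at (371,358) in the crop, against the model's (363,388), so I'll correct the centre.

```bash
python3 - <<'E'
from fit import *
k=get_calibration('wrist');im=np.load('e.npy')
u=px('wrist',[.5577,-.1702,.161],k)+np.array([7.5,-29])/8
c=ray('wrist',u,.161,k);print(c)
# nut angle: score edges at slot walls with gradient
g=cv2.cvtColor(im,cv2.COLOR_RGB2GRAY).astype(np.float32)
s=observe();d=c-s['tool_pos'];y=s['tool_rot'][2];print('tool dx,dy mm',1e3*(d[0]*np.cos(y)+d[1]*np.sin(y)),1e3*(d[0]*np.sin(y)-d[1]*np.cos(y)), s['time'])
overlay('wrist',im,k,c,np.radians(-8.5),np.radians(-105.5),'f.png')
E
```

```text
[ 0.55873914 -0.16771183  0.161     ]
tool dx,dy mm 5.1138862129049025 1.6192345546756728 3.5667
```

View pics/f.png

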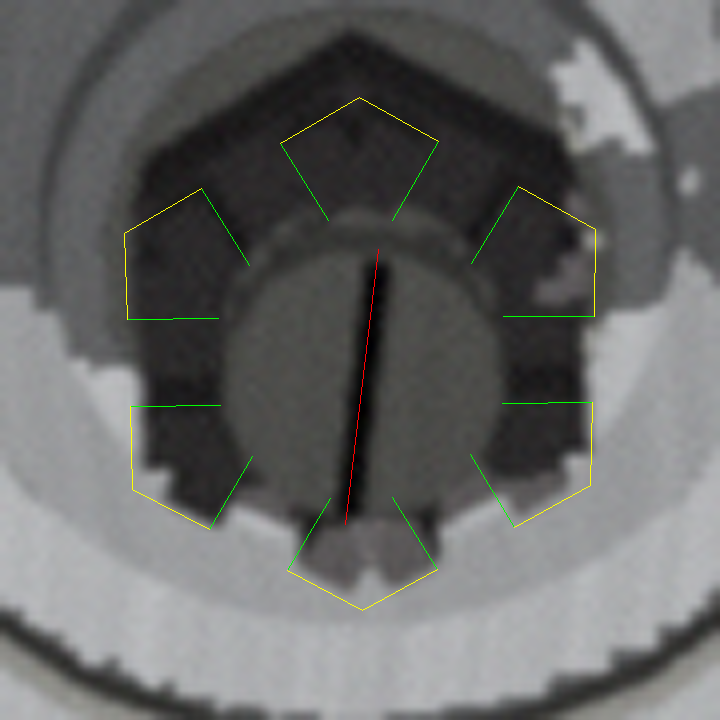

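Emit:
step_arm(commands=[{"translation": [5,1.5,5],"roll": 0.005},{"translation": [0,0,22],"roll": 0},{"translation": [0,0,22],"roll": 0},{"translation": [0,0,20],"roll": 0},{"translation": [0,0,15],"roll": 0},{"translation": [0,0,12.5],"roll": 0},{"translation": [0,0,0],"roll": 0},{"translation": [0,0,0],"roll": 0}])

```text
time: 4.23
tool_pos: [0.5587, -0.1667, 0.1261]
tool_rot: [-3.14, -0.0, 1.413]
contact_force: [-0.8, -0.1, 0.4]
opening: 0.0918
grip_force: 0.0
```

Emit:
step_arm(commands=[{"translation": [0,0,0],"roll": 0},{"translation": [0,0,0],"roll": 0},{"translation": [0,0,0],"roll": 0},{"translation": [0,0,0],"roll": 0},{"translation": [0,0,0],"roll": 0},{"translation": [0,0,0],"roll": 0},{"translation": [0,0,0],"roll": 0},{"translation": [0,0,0],"roll": 0}], fingers=0.3, grip_force=10)

```text
time: 4.9
tool_pos: [0.559, -0.167, 0.1266]
tool_rot: [3.142, 0.0, 1.415]
contact_force: [-0.4, 0.2, -0.2]
opening: 0.043
grip_force: 0.0
```

```bash
python3 -c "
from h import *
s=observe();print(s)"
```

```text
{'time': 4.9, 'qpos': array([-4.21618953e-01,  5.13179191e-01,  1.46643993e+00, -8.13451598e-05,
        1.16186286e+00, -2.65514755e-01]), 'qvel': array([ 0.00038383,  0.00200463,  0.00087901,  0.00112715, -0.00045488,
       -0.00081437]), 'joint_efforts': array([ 3.23948094e-03, -5.04266095e+01, -2.30702358e+01,  6.29403675e-02,
        5.73391397e-02,  9.23124317e-04]), 'tool_pos': array([ 0.55899288, -0.16701257,  0.12664434]), 'tool_rot': array([3.14150545e+00, 1.01066776e-04, 1.41472446e+00]), 'contact_force': array([-0.41275467,  0.15884948, -0.24632455]), 'torque': array([-0.01714605, -0.14083409,  0.00181396]), 'grip_force': 0.0, 'opening': 0.04303946915589944}
```

Emit:
step_arm(commands=[{"translation": [0,0,0],"roll": 0},{"translation": [0,0,0],"roll": 0},{"translation": [0,0,0],"roll": 0},{"translation": [0,0,0],"roll": 0}], fingers=0, grip_force=50)

```text
time: 5.23
tool_pos: [0.5595, -0.1672, 0.1274]
tool_rot: [3.14, 0.0, 1.415]
contact_force: [0.7, -0.3, 5.7]
opening: 0.023
grip_force: 50.9
```

```bash
python3 -c "
from h import *
s=observe();print(s['contact_force'],s['torque'],s['tool_pos'],s['tool_rot'],s['opening'],s['grip_force'])"
```

```text
[ 0.74795173 -0.27666751  5.67672773] [ 0.08415665 -0.00237065 -0.01207175] [ 0.55948978 -0.16715444  0.12744547] [3.14000017e+00 4.31520702e-04 1.41485195e+00] 0.02296351199915762 50.90763174429867
```

```bash
python3 - <<'E'
from h import *
print(px('wrist',[.559,-.167,.161]),observe()['opening'],observe()['grip_force'])
save('wrist','g.png',(150,100,430,310),2.8)
E
```

```text
[277.80388863 282.32347535] 0.02296351199915762 50.90763174429867
```

View pics/g.png

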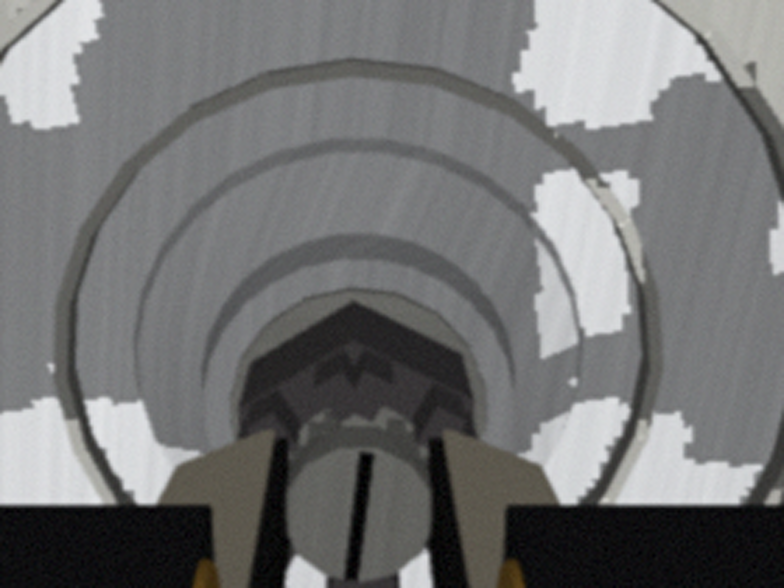

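```bash
python3 - <<'E'
from h import *
from scipy.spatial.transform import Rotation as R
s=observe();Rt=R.from_euler('xyz',s['tool_rot']).as_matrix()
def q(x,y,z): 
    u=px('wrist',s['tool_pos']+Rt@np.array([x,y,z])/1e3); return ((u-[150,100])*2.8).round()
for z in (0,-10,-19,-30,-50):
    print(z,[q(9.5,y,z) for y in (-20.5,20.5,-11.5,11.5)], q(9.5,-32,z))
k=get_calibration('wrist');print(ray('wrist',(150+358/2.8,100+515/2.8),.161,k))
E
```

```text
0 [array([251., 376.]), array([470., 376.]), array([299., 376.]), array([422., 376.])] [189. 376.]
-10 [array([245., 398.]), array([475., 398.]), array([296., 398.]), array([425., 398.])] [181. 398.]
-19 [array([240., 419.]), array([481., 418.]), array([293., 419.]), array([428., 418.])] [172. 419.]
-30 [array([233., 447.]), array([488., 447.]), array([289., 447.]), array([432., 447.])] [161. 447.]
-50 [array([217., 509.]), array([505., 509.]), array([280., 509.]), array([442., 509.])] [136. 509.]
[ 0.5588978 -0.1678025  0.161    ]
```

The picture shows the fingertips ending near the nut's top, pinching the spindle end. Opening 23 mm is about the spindle's 25 mm, so the fingers evidently end higher than assumed, or the nut sits lower. I'll open, lower, and close gently to find out.

Emit:
step_arm(commands=[{"translation": [0,0,0],"roll": 0},{"translation": [0,0,0],"roll": 0},{"translation": [0,0,0],"roll": 0},{"translation": [0,0,0],"roll": 0},{"translation": [0,0,0],"roll": 0},{"translation": [0,0,0],"roll": 0},{"translation": [0,0,0],"roll": 0},{"translation": [0,0,0],"roll": 0},{"translation": [0,0,0],"roll": 0},{"translation": [0,0,0],"roll": 0}], fingers=0.85, grip_force=5)

```text
time: 6.12
tool_pos: [0.5589, -0.167, 0.1265]
tool_rot: [-3.141, 0.0, 1.415]
contact_force: [-0.1, -0.8, -0.1]
opening: 0.0775
grip_force: 0.0
```

Emit:
step_arm(commands=[{"translation": [-1,0,4],"roll": 0},{"translation": [0,0,4],"roll": 0},{"translation": [0,0,4],"roll": 0},{"translation": [0,0,2],"roll": 0},{"translation": [0,0,0],"roll": 0}])

```text
time: 6.53
tool_pos: [0.5584, -0.1678, 0.1117]
tool_rot: [-3.14, -0.0, 1.415]
contact_force: [-0.4, 0.6, 0.3]
opening: 0.078
grip_force: 0.0
```

Emit:
step_arm(commands=[{"translation": [0,0,0],"roll": 0},{"translation": [0,0,0],"roll": 0},{"translation": [0,0,0],"roll": 0},{"translation": [0,0,0],"roll": 0},{"translation": [0,0,0],"roll": 0},{"translation": [0,0,0],"roll": 0},{"translation": [0,0,0],"roll": 0},{"translation": [0,0,0],"roll": 0},{"translation": [0,0,0],"roll": 0}], fingers=0.36)

```text
time: 7.28
tool_pos: [0.5592, -0.1681, 0.1128]
tool_rot: [3.141, 0.0, 1.415]
contact_force: [1.7, 0.9, 0.7]
opening: 0.0416
grip_force: 5.0
```

Emit:
step_arm(commands=[{"translation": [-0.5,0,0],"roll": 0},{"translation": [0,0,0],"roll": 0},{"translation": [0,0,2],"roll": 0},{"translation": [0,0,3],"roll": 0},{"translation": [0,0,3],"roll": 0},{"translation": [0,0,0],"roll": 0}], fingers=0.6)

```text
time: 7.78
tool_pos: [0.5582, -0.1683, 0.1037]
tool_rot: [-3.14, -0.0, 1.415]
contact_force: [0.0, -0.7, 0.1]
opening: 0.0551
grip_force: 0.0
```

Emit:
step_arm(commands=[{"translation": [0,0,0],"roll": 0},{"translation": [0,0,0],"roll": 0},{"translation": [0,0,0],"roll": 0},{"translation": [0,0,0],"roll": 0},{"translation": [0,0,0],"roll": 0},{"translation": [0,0,0],"roll": 0},{"translation": [0,0,0],"roll": 0}], fingers=0.2, grip_force=50)

```text
time: 8.37
tool_pos: [0.5592, -0.1686, 0.1048]
tool_rot: [3.141, 0.0, 1.415]
contact_force: [2.5, 0.3, -0.5]
opening: 0.0405
grip_force: 49.7
```

```bash
cat > st.py <<'E'
from h import *
np.set_printoptions(precision=4,suppress=True)
s=observe();print(s['time'],'F',s['contact_force'],'T',s['torque'],s['tool_pos'],'yaw',np.degrees(s['tool_rot'][2]),s['opening'],s['grip_force'],'q6',s['qpos'][5])
E
python3 st.py
```

```text
8.3667 F [ 2.5048  0.3187 -0.5495] T [-0.0898 -0.5645  0.0801] [ 0.5592 -0.1686  0.1048] yaw 81.06338722239632 0.04054463856240054 49.658802822232246 q6 -0.2680995747042288
```

Emit:
step_arm(commands=[{"translation": [0,0,0],"roll": 0.1},{"translation": [0,0,0],"roll": 0.1},{"translation": [0,0,0],"roll": 0.1},{"translation": [0,0,0],"roll": 0.05},{"translation": [0,0,0],"roll": 0}])

```text
time: 8.78
tool_pos: [0.5589, -0.1685, 0.1048]
tool_rot: [3.141, -0.0, 1.063]
contact_force: [2.7, 0.4, -0.8]
opening: 0.0404
grip_force: 49.6
```

```bash
python3 st.py
```

```text
8.7833 F [ 2.7412  0.3574 -0.7945] T [-0.0016 -0.3849  0.0621] [ 0.5589 -0.1685  0.1048] yaw 60.91026971818917 0.040402478331837334 49.642066759988666 q6 0.08362946500141961
```

Emit:
step_arm(commands=[{"translation": [0,0,0],"roll": 0.1},{"translation": [0,0,0],"roll": 0.07},{"translation": [0,0,0],"roll": 0}])

```text
time: 9.03
tool_pos: [0.5588, -0.1684, 0.1047]
tool_rot: [3.141, -0.0, 0.894]
contact_force: [2.3, 0.2, 0.2]
opening: 0.0403
grip_force: 49.6
```

```bash
python3 st.py
```

```text
9.0333 F [2.2779 0.1927 0.1887] T [ 0.0263 -0.3177 -0.0126] [ 0.5588 -0.1684  0.1047] yaw 51.23089635100095 0.04030297100464114 49.637772222049534 q6 0.2525740897764098
```

Emit:
step_arm(commands=[{"translation": [0,0,0],"roll": 0.06},{"translation": [0,0,0],"roll": 0.05},{"translation": [0,0,0],"roll": 0}])

```text
time: 9.28
tool_pos: [0.5587, -0.1684, 0.1047]
tool_rot: [-3.142, -0.0, 0.787]
contact_force: [2.1, 0.5, 0.1]
opening: 0.0408
grip_force: 49.6
```

```bash
python3 st.py
```

```text
9.2833 F [2.1441 0.4777 0.0819] T [ 0.077  -0.2636 -0.0214] [ 0.5587 -0.1684  0.1047] yaw 45.064324567018836 0.04080525833673013 49.64784070383757 q6 0.36021915318560804
```

Emit:
step_arm(commands=[{"translation": [0,0,0],"roll": 0.06},{"translation": [0,0,0],"roll": 0.05},{"translation": [0,0,0],"roll": 0}])

```text
time: 9.53
tool_pos: [0.5587, -0.1683, 0.1047]
tool_rot: [-3.141, -0.0, 0.677]
contact_force: [0.6, -0.3, 0.1]
opening: 0.0405
grip_force: 49.6
```

```bash
python3 st.py
```

```text
9.5333 F [ 0.639  -0.3334  0.144 ] T [ 0.1875 -0.1658 -0.0069] [ 0.5587 -0.1683  0.1047] yaw 38.78433339620835 0.04050144628239962 49.648447344079614 q6 0.469819636197339
```

Emit:
step_arm(commands=[{"translation": [0,0,0],"roll": 0.1},{"translation": [0,0,0],"roll": 0.1},{"translation": [0,0,0],"roll": 0}])

```text
time: 9.78
tool_pos: [0.5586, -0.1682, 0.1047]
tool_rot: [-3.141, 0.0, 0.475]
contact_force: [0.7, 1.5, 0.4]
opening: 0.0405
grip_force: 49.6
```

```bash
python3 st.py
```

```text
9.7833 F [0.6737 1.5382 0.3578] T [ 0.2885 -0.1104 -0.0208] [ 0.5586 -0.1682  0.1047] yaw 27.240819912563047 0.040503556628369554 49.63017285335809 q6 0.671290399989127
```

Emit:
step_arm(commands=[{"translation": [0,0,0],"roll": 0.1},{"translation": [0,0,0],"roll": 0.1},{"translation": [0,0,0],"roll": 0}])

```text
time: 10.03
tool_pos: [0.5586, -0.1681, 0.1047]
tool_rot: [-3.141, 0.0, 0.278]
contact_force: [1.1, 2.8, 1.5]
opening: 0.0407
grip_force: 50.0
```

```bash
python3 st.py
```

```text
10.0333 F [1.1353 2.8327 1.4558] T [ 0.45   -0.0818  0.5513] [ 0.5586 -0.1681  0.1047] yaw 15.934257909110796 0.04068695661454023 49.995404722576495 q6 0.8689450152804801
```

Emit:
step_arm(commands=[{"translation": [0,0,0],"roll": 0.1},{"translation": [0,0,0],"roll": 0.1},{"translation": [0,0,0],"roll": 0}])

```text
time: 10.28
tool_pos: [0.5585, -0.168, 0.1047]
tool_rot: [-3.141, 0.0, 0.078]
contact_force: [-0.2, 3.1, 3.5]
opening: 0.0404
grip_force: 49.7
```

```bash
python3 st.py
```

```text
10.2833 F [-0.1933  3.0828  3.4606] T [ 0.6942 -0.0102  0.1807] [ 0.5585 -0.168   0.1047] yaw 4.490840961195076 0.04036153181420419 49.7115040384233 q6 1.0685251298131295
```

Emit:
step_arm(commands=[{"translation": [0,0,0],"roll": 0.1},{"translation": [0,0,0],"roll": 0.1},{"translation": [0,0,0],"roll": 0.1},{"translation": [0,0,0],"roll": 0.06},{"translation": [0,0,0],"roll": 0.047},{"translation": [0,0,0],"roll": 0},{"translation": [0,0,0],"roll": 0}])

```text
time: 10.87
tool_pos: [0.5586, -0.1678, 0.1047]
tool_rot: [-3.141, 0.001, -0.325]
contact_force: [-0.2, 6.2, 3.2]
opening: 0.0409
grip_force: 49.9
```

```bash
python3 st.py
```

```text
10.8667 F [-0.2241  6.1642  3.1696] T [ 1.077  -0.0311  0.4376] [ 0.5586 -0.1678  0.1047] yaw -18.616037099569343 0.04091203558639841 49.94046070974946 q6 1.4718120483927377
```

Emit:
step_arm(commands=[{"translation": [0,0,0],"roll": 0},{"translation": [0,0,0],"roll": 0},{"translation": [0,0,0],"roll": 0},{"translation": [0,0,0],"roll": 0},{"translation": [0,0,-5],"roll": 0},{"translation": [0,0,-20],"roll": 0},{"translation": [0,0,-25],"roll": 0},{"translation": [0,0,-25],"roll": 0},{"translation": [-20,0,-25],"roll": 0},{"translation": [-25,0,-15],"roll": 0},{"translation": [-10,0,0],"roll": 0},{"translation": [0,0,0],"roll": 0},{"translation": [0,0,0],"roll": 0}], fingers=0.9)

```text
time: 11.95
tool_pos: [0.5068, -0.1508, 0.2201]
tool_rot: [3.141, -0.001, -0.332]
contact_force: [1.0, -0.3, -0.0]
opening: 0.0825
grip_force: 0.0
```

```bash
python3 - <<'E'
from fit import *
s=observe();k=get_calibration('wrist');im=read_camera('wrist');np.save('h.npy',im);np.save('hT.npy',k['world_from_camera'])
print(s['tool_pos'],np.degrees(s['tool_rot']))
x,f=line('wrist',[.5587,-.1678],im,k);print(x,np.degrees(x[2]),f)
overlay('wrist',im,k,[.5587,-.1678],np.radians(-105.5),x[2],'h.png',zt=.152)
for c in ('wrist',): 
    im2=im
E
```

```text
[ 0.50683476 -0.15078577  0.22014128] [ 1.79980451e+02 -6.77221535e-02 -1.90229384e+01]
[ 0.5588834  -0.16779605 -1.84524821] -105.72493435179152 14.765342712402344
```

View pics/h.png

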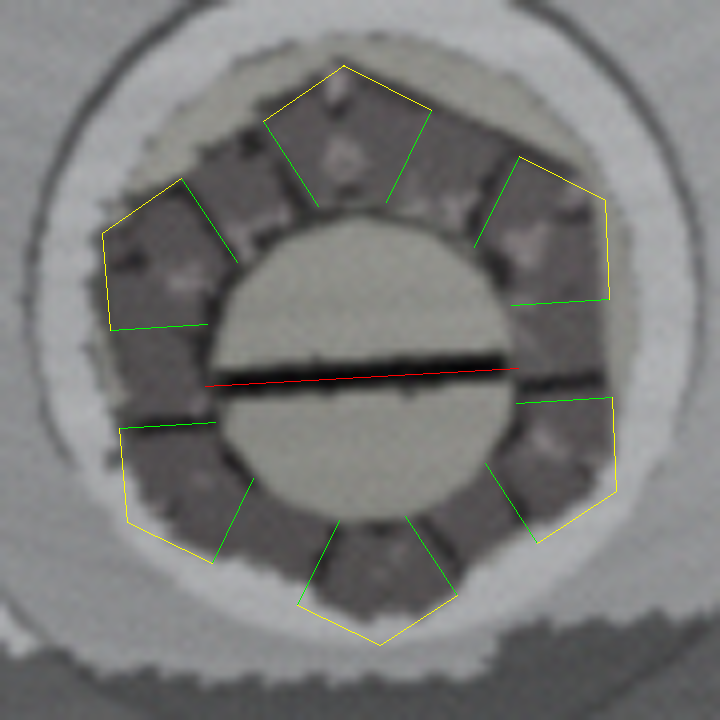

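The picture shows the slots nearly over the cross-hole line. Against the red line, the nut is about 1–1.5° short of clockwise alignment: slot wall at (560,386) against the model's 393, and at (170,424) against 419. I'll regrip and take it that little bit further.

Emit:
step_arm(commands=[{"translation": [27,-0.5,20],"roll": -0.035},{"translation": [27.5,0,25],"roll": -0.03},{"translation": [0,0,25],"roll": 0},{"translation": [0,0,25],"roll": 0},{"translation": [0,0,15],"roll": 0},{"translation": [0,0,5],"roll": 0},{"translation": [0,0,0],"roll": 0}], fingers=0.8)

```text
time: 12.58
tool_pos: [0.5582, -0.1668, 0.1024]
tool_rot: [-3.141, 0.004, -0.267]
contact_force: [-1.0, -0.7, 0.6]
opening: 0.0735
grip_force: 0.0
```

Emit:
step_arm(commands=[{"translation": [0,0,0],"roll": 0},{"translation": [0,0,0],"roll": 0},{"translation": [0,0,0],"roll": 0},{"translation": [0,0,0],"roll": 0},{"translation": [0,0,0],"roll": 0},{"translation": [0,0,0],"roll": 0},{"translation": [0,0,0],"roll": 0},{"translation": [0,0,0],"roll": 0},{"translation": [0,0,0],"roll": 0}], fingers=0.2, grip_force=50)

```text
time: 13.33
tool_pos: [0.5589, -0.1676, 0.1053]
tool_rot: [3.141, -0.001, -0.267]
contact_force: [-2.7, -3.3, 5.8]
opening: 0.0404
grip_force: 49.7
```

```bash
python3 st.py
```

```text
13.3333 F [-2.6743 -3.3498  5.824 ] T [-0.5201  0.4208  0.0739] [ 0.5589 -0.1676  0.1053] yaw -15.31382653033737 0.04041695115220603 49.65773966163397 q6 1.4163129144523399
```

Emit:
step_arm(commands=[{"translation": [0,0,0],"roll": 0.045},{"translation": [0,0,0],"roll": 0.037},{"translation": [0,0,0],"roll": 0},{"translation": [0,0,0],"roll": 0}])

```text
time: 13.67
tool_pos: [0.5589, -0.1676, 0.1053]
tool_rot: [3.14, -0.001, -0.348]
contact_force: [-1.2, -2.9, 5.5]
opening: 0.0406
grip_force: 50.0
```

```bash
python3 st.py
```

```text
13.6667 F [-1.2216 -2.9379  5.4784] T [-0.5187  0.4566  0.5277] [ 0.5589 -0.1676  0.1053] yaw -19.958199151664758 0.040551217367817013 50.00398911130105 q6 1.497732583454327
```

Emit:
step_arm(commands=[{"translation": [0,0,0],"roll": 0},{"translation": [0,0,0],"roll": 0},{"translation": [0,0,0],"roll": 0},{"translation": [0,0,0],"roll": 0},{"translation": [0,0,-5],"roll": 0},{"translation": [0,0,-20],"roll": 0},{"translation": [0,0,-25],"roll": 0},{"translation": [0,0,-25],"roll": 0},{"translation": [-20,0,-25],"roll": 0},{"translation": [-25,0,-15],"roll": 0},{"translation": [-10,0,0],"roll": 0},{"translation": [0,0,0],"roll": 0},{"translation": [0,0,0],"roll": 0}], fingers=0.9)

```text
time: 14.75
tool_pos: [0.5071, -0.148, 0.22]
tool_rot: [-3.142, -0.001, -0.349]
contact_force: [1.1, 0.0, 1.0]
opening: 0.0826
grip_force: 0.0
```

```bash
python3 - <<'E'
from fit import *
s=observe();k=get_calibration('wrist');im=read_camera('wrist')
print(s['time'],s['tool_pos'],np.degrees(s['tool_rot'][2]),s['qpos'])
x,f=line('wrist',[.5587,-.1678],im,k);print(x,np.degrees(x[2]),f)
np.save('i.npy',im)
# angle of nut by rotational correlation with previous h image, rectified to z=.153 plane
import copy
kh=dict(k);kh['world_from_camera']=np.load('hT.npy')
def rect(im,k,c):
    th=np.radians(np.arange(0,360,.25));r=np.arange(.0145,.021,.00025)
    uv=np.array([[px('wrist',[c[0]+q*np.cos(t),c[1]+q*np.sin(t),.1525],k) for t in th] for q in r],np.float32)
    g=cv2.GaussianBlur(cv2.cvtColor(im,cv2.COLOR_RGB2GRAY),(0,0),.8).astype(np.float32)
    return cv2.remap(g,uv[...,0],uv[...,1],cv2.INTER_LINEAR)
A=rect(np.load('h.npy'),kh,[.5589,-.1678]);B=rect(im,k,[.5589,-.1678])
sc=[(np.corrcoef(A.ravel(),np.roll(B,j,1).ravel())[0,1],j*.25) for j in range(-24,25)]
print(sorted(sc)[-3:])
E
```

```text
14.75 [ 0.50713563 -0.14800201  0.22002262] -20.011487268057763 [-4.29160591e-01  3.33269356e-01  1.48353151e+00  1.27576716e-04
  1.32395275e+00  1.49087093e+00]
[ 0.55888715 -0.16782305 -1.83670785] -105.23560814045376 14.655404090881348
[(np.float64(0.9469555775485344), 0.5), (np.float64(0.947000727420504), 0.0), (np.float64(0.9476405154732689), 0.25)]
```

Emit:
step_arm(commands=[{"translation": [-10,-17,0],"roll": 0},{"translation": [-19,-34,0],"roll": 0},{"translation": [-19,-34,0],"roll": 0},{"translation": [-19,-34,0],"roll": 0},{"translation": [-19,-34,0],"roll": 0},{"translation": [-19,-34,0],"roll": 0},{"translation": [-19,-34,0],"roll": 0},{"translation": [-19,-34,0],"roll": 0},{"translation": [-19,-34,0],"roll": 0},{"translation": [-19,-34,0],"roll": 0},{"translation": [-19,-34,0],"roll": 0},{"translation": [-19,-34,0],"roll": 0},{"translation": [-10,-17,0],"roll": 0},{"translation": [0,0,0],"roll": 0}], fingers=0.6)

```text
time: 15.97
tool_pos: [0.4307, 0.3177, 0.2182]
tool_rot: [3.141, 0.002, -0.345]
contact_force: [-1.0, -0.8, 0.3]
opening: 0.0554
grip_force: 0.0
```

Emit:
step_arm(commands=[{"translation": [0,0,3.5],"roll": -0.122},{"translation": [0,0,3.5],"roll": -0.122},{"translation": [0,0,3.5],"roll": -0.122},{"translation": [0,0,3.5],"roll": -0.122},{"translation": [0,0,3.5],"roll": -0.122},{"translation": [0,0,3.5],"roll": -0.122},{"translation": [0,0,3.5],"roll": -0.122},{"translation": [0,0,3.5],"roll": -0.122},{"translation": [0,0,3.5],"roll": -0.122},{"translation": [0,0,3.5],"roll": -0.122},{"translation": [0,0,3.5],"roll": -0.122},{"translation": [0,0,3.5],"roll": -0.122},{"translation": [0,0,3.5],"roll": -0.122},{"translation": [0,0,3.5],"roll": -0.122},{"translation": [0,0,3.5],"roll": -0.122},{"translation": [0,0,3.5],"roll": -0.122},{"translation": [0,0,3.5],"roll": -0.122},{"translation": [0,0,3.5],"roll": -0.122},{"translation": [0,0,3.5],"roll": -0.122},{"translation": [0,0,0],"roll": 0}])

```text
time: 17.63
tool_pos: [0.4316, 0.3127, 0.1516]
tool_rot: [-3.139, 0.001, 1.972]
contact_force: [-1.8, 0.1, 0.3]
opening: 0.055
grip_force: 0.0
```

```bash
python3 - <<'E'
from h import *
s=observe();print(s['time'],s['tool_pos'],np.degrees(s['tool_rot'][2]),s['qpos'])
im=read_camera('wrist');cv2.imwrite('pics/p.png',cv2.resize(im[:,:,::-1],(800,600),interpolation=cv2.INTER_CUBIC));np.save('p.npy',im)
for n in ['lock_pin','pin_grip']:
    r=search_frame('wrist',n);print(n,[(np.round(x['at'],4).tolist(),round(x['confidence'],2),px('wrist',x['at'])/.7) for x in r[:2]])
E
```

```text
17.6333 [0.43163437 0.31268966 0.15156438] 113.00880515595038 [ 4.83326165e-01  4.02952644e-01  1.57588733e+00 -3.79224105e-04
  1.16558729e+00  8.18975553e-02]
lock_pin [([0.431, 0.3102, 0.0257], 0.64, array([394.71971098, 273.81686735]))]
pin_grip [([0.4285, 0.3071, 0.0177], 0.71, array([388.81343038, 273.40413539]))]
```

View pics/p.png

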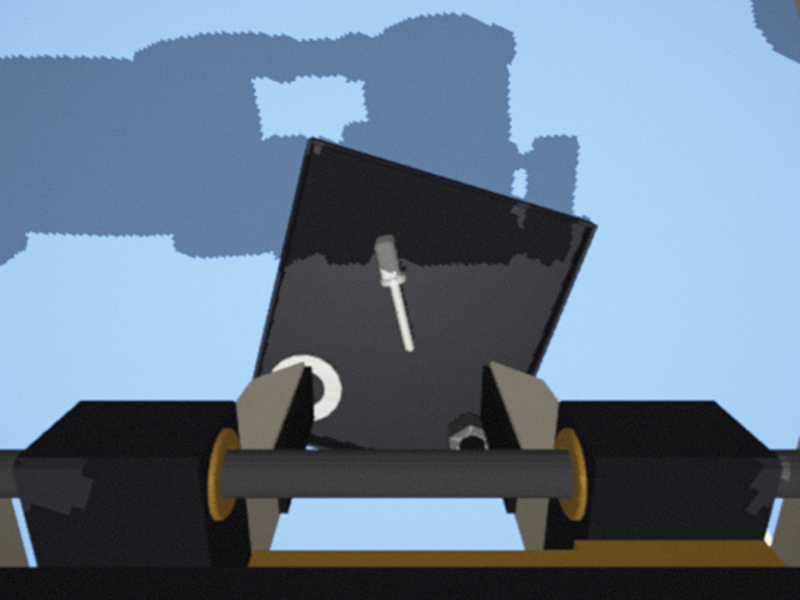

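The picture shows the pin with its block at about (388,258), shoulder at (393,282) and nose at (409,351), in 800-px coordinates. The loose washer and the plain nut are clear of the grasp area.

```bash
python3 - <<'E'
from h import *
k=get_calibration('wrist');f=.7;s=observe()
A=ray('wrist',(395*f,287*f),.015,k);N=ray('wrist',(409*f,351*f),.015,k);B=ray('wrist',(386*f,237*f),.027,k)
d=(N-A);L=np.linalg.norm(d);ang=np.degrees(np.arctan2(d[1],d[0]));print(A,N,B,'L',L,ang)
d2=(N-B)[:2];print('all len (expect 76+12..)',np.linalg.norm(d2),np.degrees(np.arctan2(d2[1],d2[0])))
# dark-bright fit of the shank
g=cv2.cvtColor(np.load('p.npy'),cv2.COLOR_RGB2GRAY);m=(g>150).astype(np.uint8);m[:int(288*f)]=0;m[int(353*f):]=0;m[:,:int(385*f)]=0;m[:,int(420*f):]=0
P=np.array([ray('wrist',(x,y),.015,k)[:2] for y,x in np.argwhere(m)],np.float32)
vx,vy,x0,y0=cv2.fitLine(P,cv2.DIST_HUBER,0,.01,.01).ravel();t=(P-[x0,y0])@[vx,vy];print(len(P),np.degrees(np.arctan2(vy,vx)),t.min(),t.max(),x0,y0)
v=np.array([vx,vy]); v*=np.sign(v@d[:2]); n=np.array([x0,y0])+v*max(((P-[x0,y0])@v)); G=n-v*.064
y=np.radians(113.01);e=G-s['tool_pos'][:2];print('nose',n,'grip',G,'pin ang',np.degrees(np.arctan2(v[1],v[0])))
want=np.degrees(np.arctan2(v[1],v[0]))+180; print('roll',-np.radians((want-113.01+180)%360-180)); y=np.radians(want)
print('after roll tool x,y mm',1e3*(e[0]*np.cos(y)+e[1]*np.sin(y)),1e3*(e[0]*np.sin(y)-e[1]*np.cos(y)))
E
```

```text
[0.43565898 0.29971628 0.015     ] [0.46068732 0.26301406 0.015     ] [0.41776858 0.32932302 0.027     ] L 0.04442376538659372 -55.70875419560323
all len (expect 76+12..) 0.0789866936116958 -57.086874389453165
266 -54.455128 -0.021430269 0.023052119 0.44732398 0.28246522
nose [0.4607251  0.26370862] grip [0.4235193 0.3157829] pin ang -54.455128
roll -0.21877496
after roll tool x,y mm 6.926501174430105 -5.345308697845265
```

Emit:
step_arm(commands=[{"translation": [0,0,15],"roll": -0.1},{"translation": [8,-3,20],"roll": -0.092},{"translation": [0,0,30],"roll": 0},{"translation": [0,0,30],"roll": 0},{"translation": [0,0,25],"roll": 0},{"translation": [0,0,15],"roll": 0},{"translation": [0,0,8],"roll": 0},{"translation": [0,0,3],"roll": 0},{"translation": [0,0,0],"roll": 0},{"translation": [0,0,0],"roll": 0}], fingers=0.5, grip_force=20)

```text
time: 18.62
tool_pos: [0.4258, 0.3196, 0.008]
tool_rot: [3.14, 0.0, 2.16]
contact_force: [-0.6, 0.8, 0.6]
opening: 0.046
grip_force: 0.0
```

Emit:
step_arm(commands=[{"translation": [0,0,4],"roll": 0},{"translation": [0,0,4],"roll": 0},{"translation": [0,0,3],"roll": 0},{"translation": [0,0,0],"roll": 0}])

```text
time: 18.95
tool_pos: [0.4247, 0.319, -0.0043]
tool_rot: [-3.141, 0.0, 2.161]
contact_force: [0.4, 0.2, -0.2]
opening: 0.046
grip_force: 0.0
```

Emit:
step_arm(commands=[{"translation": [0,0,4],"roll": 0},{"translation": [0,0,4],"roll": 0},{"translation": [0,0,4],"roll": 0},{"translation": [0,0,0],"roll": 0}])

```text
time: 19.28
tool_pos: [0.4245, 0.3189, -0.0169]
tool_rot: [-3.14, -0.0, 2.161]
contact_force: [-0.1, -0.5, 0.0]
opening: 0.0461
grip_force: 0.0
```

Emit:
step_arm(commands=[{"translation": [0,0,0],"roll": 0},{"translation": [0,0,0],"roll": 0},{"translation": [0,0,0],"roll": 0},{"translation": [0,0,0],"roll": 0},{"translation": [0,0,0],"roll": 0},{"translation": [0,0,0],"roll": 0},{"translation": [0,0,0],"roll": 0},{"translation": [0,0,0],"roll": 0}], fingers=0, grip_force=20)

```text
time: 19.95
tool_pos: [0.4249, 0.3191, -0.0158]
tool_rot: [-3.141, 0.0, 2.161]
contact_force: [-1.4, -1.7, 0.4]
opening: 0.0119
grip_force: 20.0
```

Emit:
step_arm(commands=[{"translation": [0,0,-3],"roll": 0},{"translation": [0,0,-10],"roll": 0},{"translation": [0,0,-25],"roll": 0},{"translation": [0,0,-30],"roll": 0},{"translation": [0,0,-30],"roll": 0},{"translation": [-16,-3,-25],"roll": 0},{"translation": [-32,-6.5,-20],"roll": 0},{"translation": [-32,-6.5,-15],"roll": 0},{"translation": [-32,-6.5,-15],"roll": 0},{"translation": [-32,-6.5,-15],"roll": 0},{"translation": [-32,-6.5,-15],"roll": 0},{"translation": [-32,-6.5,-10],"roll": 0},{"translation": [-32,-6.5,0],"roll": 0},{"translation": [-32,-6.5,0],"roll": 0},{"translation": [-32,-6.5,0],"roll": 0},{"translation": [-32,-6.5,0],"roll": 0},{"translation": [-32,-6.5,0],"roll": 0},{"translation": [-32,-6.5,0],"roll": 0},{"translation": [-14,-3,0],"roll": 0},{"translation": [0,0,0],"roll": 0}])

```text
time: 21.62
tool_pos: [0.5862, -0.0745, 0.1973]
tool_rot: [-3.142, 0.001, 2.157]
contact_force: [0.0, -0.1, -1.1]
opening: 0.0118
grip_force: 20.0
```

Emit:
step_arm(commands=[{"translation": [0,0,0],"roll": 0.107},{"translation": [0,0,0],"roll": 0.107},{"translation": [0,0,0],"roll": 0.107},{"translation": [0,0,0],"roll": 0.107},{"translation": [0,0,0],"roll": 0.107},{"translation": [0,0,0],"roll": 0.107},{"translation": [0,0,0],"roll": 0.107},{"translation": [0,0,0],"roll": 0.107},{"translation": [0,0,0],"roll": 0},{"translation": [0,0,0],"roll": 0}])

```text
time: 22.45
tool_pos: [0.5852, -0.0703, 0.1975]
tool_rot: [3.142, -0.0, 1.309]
contact_force: [-0.0, -0.0, -1.5]
opening: 0.0115
grip_force: 20.0
```

```bash
cat > ins.py <<'E'
from h import *
np.set_printoptions(precision=4,suppress=True)
s=observe();y=s['tool_rot'][2];C=np.array([.5588,-.1678]);h=np.radians(74.5)
d=s['tool_pos'][:2]-C; print(s['time'],'along',1e3*d@[np.cos(h),np.sin(h)],'lateral(toward tool +y=',1e3*d@[np.sin(h),-np.cos(h)],') z',s['tool_pos'][2],'yaw',np.degrees(y),'q6',s['qpos'][5])
print('F tool x,y,z',s['contact_force']@[np.cos(y),np.sin(y),0],s['contact_force']@[np.sin(y),-np.cos(y),0],-s['contact_force'][2],s['torque'],s['opening'],s['grip_force'])
E
python3 ins.py
```

```text
22.45 along 101.05026327632062 lateral(toward tool +y= -0.6163793656638141 ) z 0.1975487837356443 yaw 75.00513457867987 q6 0.012014975308261318
F tool x,y,z -0.039529281018676754 -0.030624970919251232 1.4746493083814052 [ 0.0133 -0.1168  0.0173] 0.011514606067794225 19.98637318611145
```

Emit:
step_arm(commands=[{"translation": [0,0.6,15],"roll": 0.009},{"translation": [0,0,25],"roll": 0},{"translation": [0,0,20],"roll": 0},{"translation": [0,0,13],"roll": 0},{"translation": [0,0,7.3],"roll": 0},{"translation": [0,0,0],"roll": 0},{"translation": [0,0,0],"roll": 0}])

```text
time: 23.03
tool_pos: [0.5863, -0.0714, 0.1173]
tool_rot: [3.141, 0.0, 1.297]
contact_force: [0.2, 0.5, -0.8]
opening: 0.0116
grip_force: 20.0
```

```bash
python3 ins.py
```

```text
23.0333 along 100.20612720999986 lateral(toward tool +y= 0.7665778519451933 ) z 0.11727845859802413 yaw 74.3348646222079 q6 0.02246095158569898
F tool x,y,z 0.5395735480861169 0.012185283548805409 0.8440555493069091 [-0.0822 -0.0648  0.0017] 0.011593728836146724 19.985854625701904
```

Emit:
step_arm(commands=[{"translation": [-5,-0.5,0],"roll": 0},{"translation": [-6,0,0],"roll": 0},{"translation": [-3,0,0],"roll": 0},{"translation": [0,0,0],"roll": 0}])

```text
time: 23.37
tool_pos: [0.5819, -0.0861, 0.1175]
tool_rot: [3.14, 0.0, 1.295]
contact_force: [-0.2, -0.6, -1.3]
opening: 0.0118
grip_force: 20.0
```

```bash
python3 ins.py
```

```text
23.3667 along 84.87696456231156 lateral(toward tool +y= 0.4667154678165062 ) z 0.11750647552632618 yaw 74.19397394638479 q6 -0.0009883203824583803
F tool x,y,z -0.6207546346412438 -0.037339436626648265 1.2743942083087485 [ 0.0195 -0.0228 -0.0106] 0.011807726732103254 19.98588502407074
```

Emit:
step_arm(commands=[{"translation": [0,0,0],"roll": 0}])

```text
time: 23.45
tool_pos: [0.5819, -0.0855, 0.1172]
tool_rot: [3.141, 0.0, 1.295]
contact_force: [0.1, 0.2, -1.3]
opening: 0.012
grip_force: 20.0
```

```bash
python3 ins.py
```

```text
23.45 along 85.48676858489723 lateral(toward tool +y= 0.29572029169599645 ) z 0.11722166663622319 yaw 74.20384567460178 q6 -0.00044665270763187944
F tool x,y,z 0.2052401029633378 0.032907841638739666 1.3195485085030108 [-0.0699 -0.104  -0.0007] 0.012023129189895393 19.985910952091217
```

Emit:
step_arm(commands=[{"translation": [0,0,0],"roll": 0}])

```text
time: 23.53
tool_pos: [0.5819, -0.0852, 0.117]
tool_rot: [3.141, -0.0, 1.295]
contact_force: [-0.4, -0.2, -0.7]
opening: 0.0119
grip_force: 20.0
```

```bash
python3 ins.py
```

```text
23.5333 along 85.79466438091787 lateral(toward tool +y= 0.20296669334262774 ) z 0.11703794894086836 yaw 74.22546714663055 q6 -0.00033450145982205827
F tool x,y,z -0.26018164044066044 -0.35948305187607343 0.6795585428874845 [-0.0527 -0.1044 -0.0106] 0.01189867486130835 19.986013770103455
```

Emit:
step_arm(commands=[{"translation": [-2,-0.3,0],"roll": -0.004},{"translation": [-2,0,0],"roll": 0},{"translation": [-2,0,0],"roll": 0},{"translation": [0,0,0],"roll": 0}])

```text
time: 23.87
tool_pos: [0.5799, -0.0911, 0.1168]
tool_rot: [-3.142, 0.0, 1.3]
contact_force: [0.3, -0.7, -0.8]
opening: 0.0119
grip_force: 20.0
```

```bash
python3 ins.py
```

```text
23.8667 along 79.51949057452101 lateral(toward tool +y= -0.20784627614141016 ) z 0.11677713600149986 yaw 74.4608571367132 q6 -0.014912565480342293
F tool x,y,z -0.5966286318301866 0.49421549752635097 0.8336950315821635 [-0.0047 -0.0323  0.0079] 0.011857420342336571 19.985657930374146
```

Emit:
step_arm(commands=[{"translation": [-2,0,0],"roll": 0},{"translation": [-2,0,0],"roll": 0},{"translation": [0,0,0],"roll": 0}])

```text
time: 24.12
tool_pos: [0.5788, -0.095, 0.1168]
tool_rot: [3.142, 0.0, 1.3]
contact_force: [-0.9, -0.8, -1.0]
opening: 0.0123
grip_force: 20.0
```

```bash
python3 ins.py
```

```text
24.1167 along 75.52171546969662 lateral(toward tool +y= -0.18642376332233823 ) z 0.1167923119917775 yaw 74.46026056457755 q6 -0.02177785169881647
F tool x,y,z -1.0519775110990104 -0.6205980522925459 1.028402673905411 [-0.0098 -0.1337  0.0288] 0.012275825872449615 19.985905587673187
```

Emit:
step_arm(commands=[{"translation": [-2,0,0],"roll": 0},{"translation": [-2,0,0],"roll": 0},{"translation": [0,0,0],"roll": 0}])

```text
time: 24.37
tool_pos: [0.5777, -0.0988, 0.1168]
tool_rot: [3.142, 0.0, 1.3]
contact_force: [-0.7, 0.5, -1.4]
opening: 0.0117
grip_force: 20.0
```

```bash
python3 ins.py
```

```text
24.3667 along 71.52802361627012 lateral(toward tool +y= -0.20447734249921723 ) z 0.11679741358153797 yaw 74.45849867655512 q6 -0.028653361246410273
F tool x,y,z 0.28808932434384543 -0.817412085428397 1.3612224286180905 [ 0.0035 -0.0908  0.0189] 0.011688451122554792 19.985908269882202
```

Emit:
step_arm(commands=[{"translation": [-2,0,0],"roll": 0},{"translation": [-2,0,0],"roll": 0},{"translation": [-2,0,0],"roll": 0},{"translation": [0,0,0],"roll": 0}])

```text
time: 24.7
tool_pos: [0.5761, -0.1047, 0.1168]
tool_rot: [3.142, 0.0, 1.299]
contact_force: [-0.4, -0.5, -0.5]
opening: 0.0121
grip_force: 20.0
```

```bash
python3 ins.py
```

```text
24.7 along 65.45951095218841 lateral(toward tool +y= -0.20544527382866917 ) z 0.11680321527198742 yaw 74.453217462567 q6 -0.03899509727627936
F tool x,y,z -0.6385300689504999 -0.24855909920090458 0.48810442955976896 [-0.0014 -0.1063 -0.0244] 0.012073602904118729 19.98581439256668
```

Emit:
step_arm(commands=[{"translation": [-2,0,0],"roll": 0},{"translation": [-3,0,0],"roll": 0},{"translation": [-3,0,0],"roll": 0},{"translation": [-2,0,0],"roll": 0},{"translation": [0,0,0],"roll": 0}])

```text
time: 25.12
tool_pos: [0.5734, -0.1144, 0.1168]
tool_rot: [3.142, 0.0, 1.299]
contact_force: [0.3, -0.5, -0.5]
opening: 0.0117
grip_force: 20.0
```

```bash
python3 ins.py
```

```text
25.1167 along 55.360355960117204 lateral(toward tool +y= -0.20951132351436996 ) z 0.11682230227709636 yaw 74.44747160488672 q6 -0.05624902315074221
F tool x,y,z -0.397454023365982 0.39853441068715667 0.49201277237506647 [-0.0429 -0.1447  0.0453] 0.011742465599156253 19.98625874519348
```

Emit:
step_arm(commands=[{"translation": [-2,0,0],"roll": 0},{"translation": [-3,0,0],"roll": 0},{"translation": [-3,0,0],"roll": 0},{"translation": [-2,0,0],"roll": 0},{"translation": [0,0,0],"roll": 0}])

```text
time: 25.53
tool_pos: [0.571, -0.1241, 0.1169]
tool_rot: [3.141, 0.0, 1.299]
contact_force: [0.5, -1.1, -1.6]
opening: 0.0118
grip_force: 20.0
```

```bash
python3 ins.py
```

```text
25.5333 along 45.39379370921915 lateral(toward tool +y= 0.08920544599685343 ) z 0.11694291321863412 yaw 74.45475889609592 q6 -0.07351164655695785
F tool x,y,z -0.9391600233115714 0.7728356764932174 1.6193288953045029 [-0.1873 -0.2696  0.0709] 0.01182628080304489 19.995181560516357
```

Emit:
step_arm(commands=[{"translation": [-2,0,0],"roll": 0},{"translation": [-2,0,0],"roll": 0},{"translation": [0,0,0],"roll": 0}])

```text
time: 25.78
tool_pos: [0.5699, -0.1277, 0.1169]
tool_rot: [3.141, 0.0, 1.3]
contact_force: [2.0, 0.7, -1.7]
opening: 0.0115
grip_force: 20.0
```

```bash
python3 ins.py
```

```text
25.7833 along 41.62134768213924 lateral(toward tool +y= 0.005159291107307951 ) z 0.11689600501525144 yaw 74.46981610577416 q6 -0.0803544690047543
F tool x,y,z 1.2096900390680894 1.7596662971827812 1.6886031355675148 [-0.0699 -0.3875  0.1159] 0.011493008304697768 19.998683631420135
```

Emit:
step_arm(commands=[{"translation": [-1,0.3,0],"roll": 0},{"translation": [-1,0,0],"roll": 0},{"translation": [0,0,0],"roll": 0}])

```text
time: 26.03
tool_pos: [0.5695, -0.1295, 0.1168]
tool_rot: [-3.142, 0.0, 1.3]
contact_force: [2.0, -0.9, -1.1]
opening: 0.0116
grip_force: 20.0
```

```bash
python3 ins.py
```

```text
26.0333 along 39.78328976909821 lateral(toward tool +y= 0.05216058744225194 ) z 0.1167812981834869 yaw 74.47354576467605 q6 -0.08360065887845514
F tool x,y,z -0.2942913537050901 2.1839348746352374 1.098939616769485 [ 0.0246 -0.3733  0.0679] 0.01162519789490379 19.995334446430206
```

Emit:
step_arm(commands=[{"translation": [-1,0,0],"roll": 0},{"translation": [-1,0,0],"roll": 0},{"translation": [0,0,0],"roll": 0}])

```text
time: 26.28
tool_pos: [0.5692, -0.1304, 0.1169]
tool_rot: [3.141, -0.002, 1.3]
contact_force: [3.5, 5.2, 0.8]
opening: 0.0115
grip_force: 20.0
```

```bash
python3 ins.py
```

```text
26.2833 along 38.82901140652362 lateral(toward tool +y= 0.03559347643780342 ) z 0.11689110074514178 yaw 74.47124407663237 q6 -0.08709266727197987
F tool x,y,z 5.955796730142723 1.9468818762387017 -0.7691911790533772 [ 0.7237 -0.5135  0.0884] 0.011462048427208833 19.99729424715042
```

Emit:
step_arm(commands=[{"translation": [-1,0,0],"roll": 0},{"translation": [0,0,0],"roll": 0}])

```text
time: 26.45
tool_pos: [0.5692, -0.1306, 0.117]
tool_rot: [3.141, -0.003, 1.3]
contact_force: [3.5, 7.1, 1.0]
opening: 0.012
grip_force: 20.0
```

```bash
python3 ins.py; python3 - <<'E'
from h import *
save('wrist','z.png',(150,90,430,300),2.8)
E
```

```text
26.45 along 38.613903823827755 lateral(toward tool +y= 0.08530305124758897 ) z 0.11700501670390369 yaw 74.47844717890813 q6 -0.08879241025453116
F tool x,y,z 7.740994328673298 1.5210768966357164 -0.9972998409550389 [ 1.2306 -0.6392  0.0434] 0.011983126254108899 19.99800145626068
```

View pics/z.png

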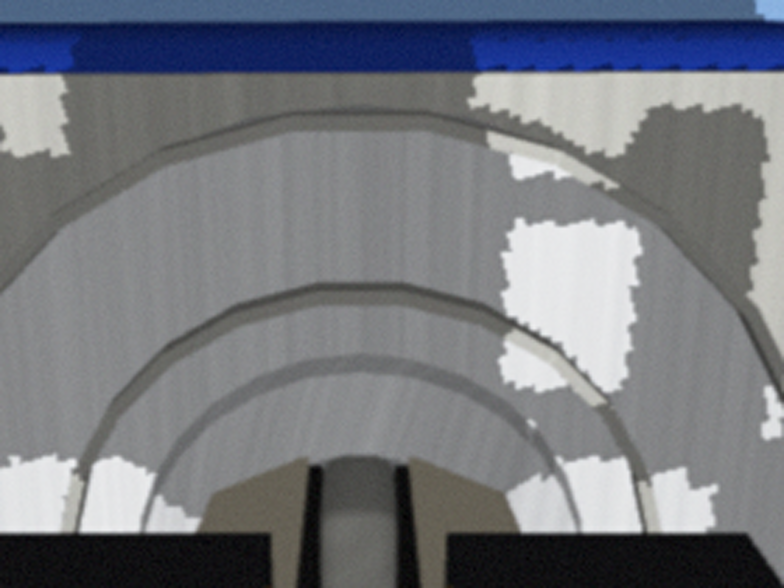

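The view shows the pin's block centred between the pads. Along-force rose to 7.7 N while travel stopped at 38.6 mm, which agrees with the pick offset of about 1.9 mm, so the shoulder is home. Release and retreat upwards.

Emit:
step_arm(commands=[{"translation": [0,0,0],"roll": 0},{"translation": [0,0,0],"roll": 0},{"translation": [0,0,0],"roll": 0},{"translation": [0,0,0],"roll": 0},{"translation": [0,0,0],"roll": 0},{"translation": [0,0,0],"roll": 0},{"translation": [0,0,-5],"roll": 0},{"translation": [0,0,-15],"roll": 0},{"translation": [0,0,-25],"roll": 0},{"translation": [0,0,-25],"roll": 0},{"translation": [0,0,-20],"roll": 0},{"translation": [-25,0,-5],"roll": 0},{"translation": [-35,0,0],"roll": 0},{"translation": [-30,0,0],"roll": 0},{"translation": [0,0,0],"roll": 0},{"translation": [0,0,0],"roll": 0}], fingers=0.55)

```text
time: 27.83
tool_pos: [0.5442, -0.2203, 0.2121]
tool_rot: [3.141, -0.0, 1.297]
contact_force: [-0.3, 0.1, -1.0]
opening: 0.0504
grip_force: 0.0
```

```bash
python3 - <<'E'
from fit import *
s=observe();k=get_calibration('wrist');im=read_camera('wrist');print(s['time'],s['tool_pos'])
for n in ['lock_pin','pin_grip']: print([(x['at'],x['confidence']) for x in search_frame('wrist',n)[:2]])
# profile along pin axis at z=.148 & lateral profile, grayscale
g=cv2.cvtColor(im,cv2.COLOR_RGB2GRAY); C=np.array([.5588,-.1678]);h=np.radians(74.5);e=np.array([np.cos(h),np.sin(h)]);n=np.array([e[1],-e[0]])
for z,lab in ((.16,'top of block'),(.148,'axis')):
    print(lab)
    for a in range(-34,60,2):
        row=[]
        for l in range(-14,15,2):
            u=px('wrist',[*(C+e*a/1e3+n*l/1e3),z],k); ok=0<=u[1]<419 and 0<=u[0]<559; row.append('%3d'%g[int(u[1]+.5),int(u[0]+.5)] if ok else '  .')
        if z==.16: print(a,' '.join(row))
E
```

```text
27.8333 [ 0.54416567 -0.22026641  0.21207252]
[([0.5688, -0.1367, 0.1558], 0.61)]
[([0.5643, -0.1374, 0.1504], 0.69)]
top of block
-34 105 106 106 105 107 103 104 107 102 103 101 106 108 103 107
-32 112 105 106 103  93  87  85  87  86  88  98  96 108 107 105
-30  96  85  93  90  93  94  96  97  89  94  98  94  90  85 100
-28  93  91  93  93  96  91  93  94  95  94  95  92  92  96  87
-26  97  96  95  94  91  93  93  92  93  95  91  91  95  94  93
-24  93  96  93  93  94  95  82  68  77  94  91  91 146 134  93
-22  94  94  91  93  94  98  70  85  74  96  89  92  93 109  91
-20  93  90 102 103 109 112  72  89  80 108 103 105  92  92  94
-18  95 108 100  55  44  49  72  89  77  97  57  60  82 106  94
-16 109  76  49  45  47  44  69  87  76  45  48  49  49  59 102
-14 102  48  47  46  47  50  74  90  78  40  44  48  48  47  58
-12  67  43  46  42  45  50  72  68  73  58  48  46  47  49  46
-10  49  48  33  58  80  83  80   9  73  85  83  51  46  34  40
-8  47  46  51  81  86  85  87   3  69  87  85  84  46  46  46
-6  50  45  67  88  88  83  83  10  72  88  82  84  78  44  44
-4  46  52 
[... 1304 characters left out ...]
05
38 105 106 108 109  62  80  86  86  87  71  92 105 107 103  99
40 105 108 106 108  68  78  85  86  89  66 104 110 102 104  98
42  85  91 103 108  62  79  88  92  86  72 101 103 100  95  88
44 112 108 108  91  65  79  83  86  89  72  82  90 108 109 107
46 115 105 110 110  70  83  88  86  86  68 102 113 109 105 107
48 116 111 111 112  84  77  82  81  81  71 109 110 110 105 106
50 114 105 111 112 108 110 114 109 107 105 109 114 110 106 105
52 111 108 115 111 106 108 107 110 107 106 108 110 111 108 101
54  85  73  72  97 104 108 110 103 107 107 110  99  72  70  81
56  99  84  85  82  79  78  82  79  79  79  78  83  82  93 100
58 114 107 111 105  95  99  98  92  93  93  97 107 111 105 104
axis
```

```bash
python3 -c "
from cell import *
print(hand_in())"
```

```text
the job is handed in; nothing more can be done
None
```

I tightened the castle nut past its bite to the next slot in line with the cross hole. The lock pin is through slot and hole with its shoulder home against the nut, and the job was handed in at about 28 s with the robot touching nothing; `hand_in` returned no verdict.

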